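# Tip the parts bin and sort the handed brackets

### The arm

A 6-joint arm with a two-finger parallel gripper is mounted at the origin on the work surface. World frame = base frame: x ahead of the robot, y to its left, z up, the work surface at z = 0. Lengths are in mm, angles in rad, forces in N, time in s.
With the tool pointing down it reaches from about 400 to 925 mm from the base axis. Payload 12.5 kg.
Tool frame: the origin (TCP) lies on the centre line of the jaws, within the pads' length; the fingertips stand 19 mm ahead of it and the grasp point (between the pads) is the TCP; z points along the fingers, y is the line along which they close (so a half turn about z gives the same grasp; the last joint's range is limited). The gripper opens to 95 mm and grips with 3 to 60 N. Pads are 20 mm wide; open, the fingers measure 119 mm over their backs; the gripper's body (75 mm by 180 mm) begins 59 mm behind the grasp point.
Start: joints at [-1.298, 0.491, 1.559, -0, 1.092, -0.106], TCP at [231.152, -580.701, 233.661] pointing down, gripper open.
Joint ranges: [-3.1, 3.1], [-0.84, 2.19], [0.05, 2.79], [-1.13, 4.28], [0.06, 2.93], [-2.69, 2.69]. Speed limits (rad/s): [2.22, 2.22, 2.79, 3.14, 3.14, 3.14].

### API

Orientations are given as [roll, pitch, yaw] about the fixed x, y, z axes, in that order (R = Rz(yaw) Ry(pitch) Rx(roll)).
In Python, from cell import state, read_camera, job_done gives the robot as it stands.
- The arm moves only by the tool arm_command, never from a script. Its argument "deltas" is a list of rows, each an object of numbers: "dx", "dy", "dz": the shift along the world's x, y, z in m; "yaw": the turn about the world's z in degrees. In form: [{"dx": .., "dy": .., "dz": .., "yaw": ..}, ...]. A call has 1 to 20 rows; each row shifts and turns the commanded pose from where the row before left it; what a row does not reach is not made up. A row lasts 1/10 s, in which the tool goes at most 50 mm and 8.59 degrees, less where a joint would pass 70% of its speed; a pose out of reach is approached as far as the arm can. A call with a gripper value outside its range is refused whole. "gripper" is the finger opening in m, from 0 to 0.0951, set as the call begins (left out, the last holds). The fingers move at their own pace and stop on an object; the grip force is fixed at half the most. Time passes only in rows, so rows that do not move let the fingers close. It gives the time, the measured TCP pose, the force, the opening and the grip force at its end, in the units of the state.
- state(): the state, without advancing time (a new reading comes with each control period).
- read_camera(name): name is "scene" or "top" or "wrist"; returns a dict with "color" (384x512x3 uint8, red, green, blue), "range_z" (384x512 float32, mm along the optical axis (not along the pixel's ray), 0 where there is no reading), "fx", "fy", "cx", "cy" (pixels), "extrinsics" (4x4, takes a point from camera to world coordinates). Camera axes: x right, y up, looking along -z (the intrinsics and any distortion apply to the point x, -y, -z); pixel columns grow to the right and rows downward; lengths in mm; the calibration is good to about 2 mm. A picture is of the moment at which its call begins.
- job_done(): hands the job in; it is judged then, once.
The state is a dict: "t": time; "joints": joint angles; "qvel": joint speeds; "tau": joint torques, N m; "eef_pos": TCP position; "tcp_rot": TCP orientation; "ft_force": force on the tool from outside, world axes, zero at the start; "moment": the same for the moment, N m; "opening": opening from 0.0 (shut) to 1.0 (fully open); "grip_force": force on a finger pad.
Only numpy, scipy, OpenCV 4.12 (cv2) and the standard library are available. Lean on these libraries where they do the work, as an engineer would, in place of code of your own. Each camera call takes 0.05 s, during which the arm holds its last target. There are 200 camera calls.

### The job

Tip the orange parts bin fully forward, then pick the two brackets out of its back and stand each on its base plate in the tray of its hand, beside the one already there: the left-hand bracket in the green tray, the right-hand one in the blue tray (with the wing at the far end, a left-hand bracket's wing points left). Leave the bin tipped with the bolt still in it, and leave the brackets already in the trays and everything else on the table where they are.

Things in the scene. Friction and masses are not known exactly. Their poses are not given: they have to be found in the camera images.
- bin (a joint): tilt of the orange bin on its pivot, rad: 0 = level, back in the rack (as it starts); 0.70 = fully forward (towards the robot) against its stop. Stiff hinge, friction about 0.2 N m; about 6 N at the handle tips it; left at the stop it rests there.
- bin_pivot (a point): pivot axis of the bin, 35 mm above the table, on the rack's middle plane; it runs along this point's y. The frame turns with the bin: x to the back of the bin, z up out of its mouth. Tipping forward turns the bin about -y (its top goes to -x). Rails 55 mm high stand beside it.
- bin_handle (a point): middle of the dark bar handle on the bin's front: round, 12 mm thick, 90 mm long along the point's y, 30 mm ahead of the front wall and 20 mm above its rim, on thin stays at the bar's ends. In the bin's frame 35 mm ahead of (-x) and 130 mm above the pivot; moves with the bin. Axes as bin_pivot.
- bin_floor (a point): centre of the orange bin's inner floor, 67 mm behind and 70 mm above the pivot; moves with the bin, axes as bin_pivot. Inside 134 (x) x 176 mm; walls 5 mm thick, 40 high in front, 35 behind, 30 at the sides. A 4 x 10 mm high rib crosses 3 mm ahead of the centre; behind it a 10 mm high divider parts two places 86 x 68 mm, one bracket in each.
- shelf_edge (a point): middle of the front edge of the wooden shelf board over the back of the bin: 80 mm behind the pivot, underside 199 mm and top 211 mm above the table, 230 mm wide, boxes on its rear up to 261 mm. It covers the brackets while the bin is level. Point on the top face. Axes as the rack: x to the back.
- left_c (a point): left-hand aluminium bracket in the back of the bin, 0.09 kg: base plate 58 x 40 x 5 mm, upright web 8 mm thick along its middle, top 40 mm above the underside, and a wing 8 mm thick, as high, from one end of the web sideways to the plate's edge. Point: centre of the web, 20 mm above the underside. z up from the plate, x along the web to the wing, wing on the +y side. Starts with wing to the back; slides to the rib as the bin tips.
- right_c (a point): right-hand bracket in the back of the bin: mirror image of left_c, same sizes and metal. Point: centre of the web, 20 mm above the underside. z up from the plate, x along the web to the wing, wing on the -y side. Starts with wing to the back; slides to the rib as the bin tips.
- green_tray_in (a point): green tray for left-hand brackets, fixed to the table: outside 168 (x) x 128 (y) x 24 mm, walls and floor 4 mm, inside 160 x 120. Point: centre of the floor's upper face, 4 mm above the table; x is the long way. A left-hand bracket already stands in its +x half, about 42 mm from the middle; the -x half is free.
- blue_tray_in (a point): blue tray for right-hand brackets, same sizes and axes as the green one. A right-hand bracket already stands in its +x half, about 42 mm from the middle; the -x half is free.
- left_sample_c (a point): left-hand bracket already standing in the green tray, same shape and axes as left_c; to be left alone. Point: its centre.
- right_sample_c (a point): right-hand bracket already standing in the blue tray, same shape and axes as right_c; to be left alone. Point: its centre.
- bolt: brass bolt, 14 mm head, 30 mm shank, lying in the bin ahead of the rib; it may roll there as the bin tips, and stays in the bin. Origin near its middle, on its underside.
- mug: blue ceramic mug, 76 mm wide, 90 mm high, a bystander; origin at centre of its underside.
- jar: amber glass jar with black lid, 68 mm wide, 85 mm high, a bystander; origin at centre of its underside.
- screwdriver: screwdriver lying on the table, a bystander; origin at its underside.
- tape: yellow tape-measure case 65 x 38 x 62 mm, a bystander; origin at centre of its underside.
Mind the look-alikes: they are no part of the job. Leave any pink look-alike of the part that bears left_c alone. What is shaped like the part that bears right_c but purple is not meant.

How it is judged:
By the outcome, as a careful person would: the job done as asked, in the order asked, and still so for the second after the job is handed in, with the robot touching nothing.
It also fails if it takes over 72 s, if anything falls off the work surface, if the arm or the gripper's body presses on something with over 40 N, if the wrist force passes 120 N, or if a joint passes its speed limit or range.

## Working session

There is one attempt and no reset: what is moved stays moved. The work goes in short steps, Python scripts to look and compute and a tool call to move; the robot and the scene stay as the last step left them, time stands still between calls to the robot, and variables do not carry over. Pictures are saved under pics/ and viewed, at most 10 in all, crops included, and the job is handed in when it is done.

Besides the shell and the picture viewer there is one more tool, called as a command line: name --argument value ..., lists and objects as JSON in quotes. arm_command: Moves the arm, as the interface text tells. Its arguments: {"type":"object","properties":{"deltas":{"type":"array"},"gripper":{"type":"number"}},"required":["deltas"]}

```bash
ls; mkdir -p pics; cat > h.py <<'E'
import numpy as np, cv2, sys
from cell import state, read_camera, job_done
def shot(n,f):
    c=read_camera(n); np.savez('pics/'+f+'.npz',**c); cv2.imwrite('pics/'+f+'.png',c['color'][:,:,::-1]); return c
def load(f): return dict(np.load('pics/'+f+'.npz'))
def pt(c,u,v,w=1):
    z=c['range_z'][v-w:v+w+1,u-w:u+w+1]; z=np.median(z[z>0])
    p=np.array([(u-c['cx'])/c['fx']*z,-(v-c['cy'])/c['fy']*z,-z,1]); return (c['extrinsics']@p)[:3]
def cloud(c):
    z=c['range_z']; v,u=np.mgrid[:z.shape[0],:z.shape[1]]
    p=np.stack([(u-c['cx'])/c['fx']*z,-(v-c['cy'])/c['fy']*z,-z,np.ones_like(z)],-1); return (p@c['extrinsics'].T)[...,:3]
E
python3 - <<'E'
from h import *
a=shot('top','top1'); b=shot('scene','sc1')
print(a['extrinsics'].round(2),b['extrinsics'].round(2),a['fx'],a.keys())
im=np.hstack([a['color'],b['color']])[:,:,::-1]
cv2.imwrite('pics/t1.png',cv2.resize(a['color'][:,:,::-1],(800,600)))
cv2.imwrite('pics/s1.png',cv2.resize(b['color'][:,:,::-1],(800,600)))
print(state())
E
```

```text
pics
[[-1.00000e-02  9.90000e-01 -1.60000e-01  3.93840e+02]
 [-1.00000e+00 -1.00000e-02 -1.00000e-02 -7.56600e+01]
 [-1.00000e-02  1.60000e-01  9.90000e-01  1.06645e+03]
 [ 0.00000e+00  0.00000e+00  0.00000e+00  1.00000e+00]] [[-6.20000e-01 -5.50000e-01  5.60000e-01  1.35062e+03]
 [ 7.80000e-01 -4.20000e-01  4.60000e-01  5.96620e+02]
 [-2.00000e-02  7.20000e-01  6.90000e-01  1.14161e+03]
 [ 0.00000e+00  0.00000e+00  0.00000e+00  1.00000e+00]] 349.61094571681224 dict_keys(['color', 'range_z', 'fx', 'fy', 'cx', 'cy', 'extrinsics'])
{'t': 0.1, 'joints': array([-1.29761647e+00,  4.91502053e-01,  1.55938074e+00, -1.49898201e-05,
        1.09170855e+00, -1.05575226e-01]), 'qvel': array([ 5.67046481e-04, -2.69982899e-03, -4.46802600e-04, -7.00305587e-04,
       -9.21431733e-05, -2.77009318e-04]), 'tau': array([ 3.01026710e-03, -6.13621402e+01, -2.58606058e+01,  6.94244402e-02,
        4.70185967e-02, -5.41697989e-05]), 'eef_pos': array([ 231.08208148, -580.50216341,  233.12112802]), 'tcp_rot': array([-3.14059812e+00, -9.20202933e-05,  3.78761950e-01]), 'ft_force': array([-0.26746965, -0.13511668, -0.51510491]), 'moment': array([-0.00452422,  0.03872168,  0.01724312]), 'grip_force': 0.0, 'opening': 0.9989976549458881}
```

View pics/t1.png

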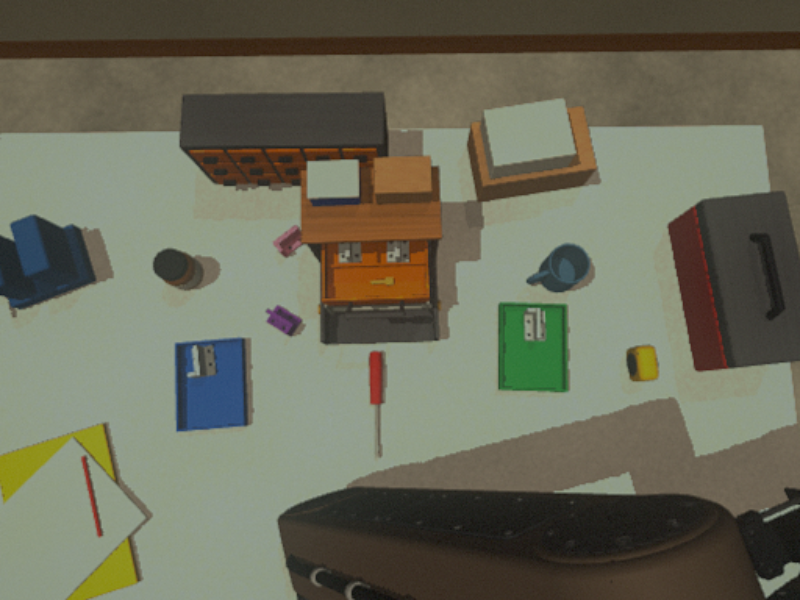

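View pics/s1.png

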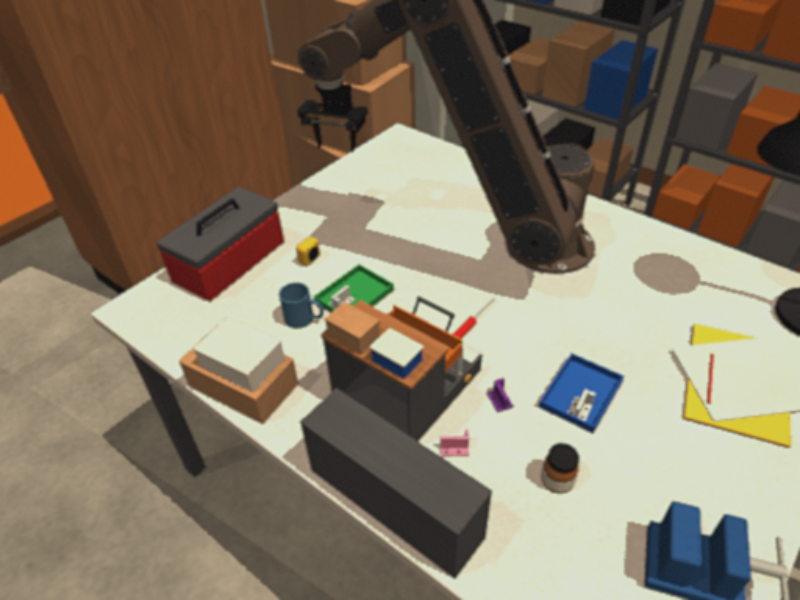

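The top view (image up is +x, right is -y) shows the orange bin at about (378,270), with its shelf behind it. The green tray is at (533,347), the blue tray at (211,384), and the screwdriver lies ahead of the bin at (377,400). I'll enlarge it to read off the points.

```bash
python3 - <<'E'
from h import *
a=load('top1')
im=a['color'][90:290,105:371,::-1]; im=cv2.resize(im,None,fx=3,fy=3,interpolation=cv2.INTER_CUBIC)[:600,:800]
cv2.imwrite('pics/c1.png',im)
P=cloud(a)
# shelf front edge: points at z 205..217
x0,y0=int(370*.64),int(235*.64)
m=(abs(P[...,2]-211)<6)&(P[...,0]>400)&(P[...,0]<800)&(abs(P[...,1])<250)
Q=P[m]; print(Q.shape,Q[:,:2].min(0),Q[:,:2].max(0)); print(cv2.minAreaRect(Q[:,:2].astype('f4')))
from numpy import mgrid
hsv=cv2.cvtColor(a['color'],cv2.COLOR_RGB2HSV)
for n,lo,hi in (('blue',105,125),('green',50,75)):
    m=(hsv[...,0]>=lo)&(hsv[...,0]<=hi)&(hsv[...,1]>150)&(P[...,2]<40)&(P[...,0]<620)&(P[...,0]>300)
    k,l,s,c=cv2.connectedComponentsWithStats(m.astype('u1')); i=1+s[1:,4].argmax()
    q=P[l==i]; print(n,s[i],cv2.minAreaRect(q[:,:2].astype('f4')),np.percentile(q[:,2],[1,50,99]))
    rim=q[q[:,2]>18]; print(cv2.minAreaRect(rim[:,:2].astype('f4')))
E
```

```text
(2590, 3) [ 646.81129452 -116.97047121] [775.66060917 112.60134044]
((711.9160766601562, -2.51513671875), (125.56362915039062, 228.48956298828125), 1.6561301946640015)
blue [ 119  220   37   55 1114] ((421.57147216796875, 314.0121765136719), (156.70164489746094, 113.24748229980469), 5.902369499206543) [ 0.48660362  5.07594739 26.4441364 ]
((370.8462219238281, 283.868896484375), (65.5439453125, 139.8332977294922), 46.52241897583008)
green [323 199  37  51 941] ((486.73516845703125, -300.68377685546875), (107.7267837524414, 152.7695770263672), 88.1675033569336) [-0.06759883  4.43367823 25.07401353]
((411.3168640136719, -301.8047180175781), (91.56559753417969, 2.7479281425476074), 87.3018798828125)
```

View pics/c1.png

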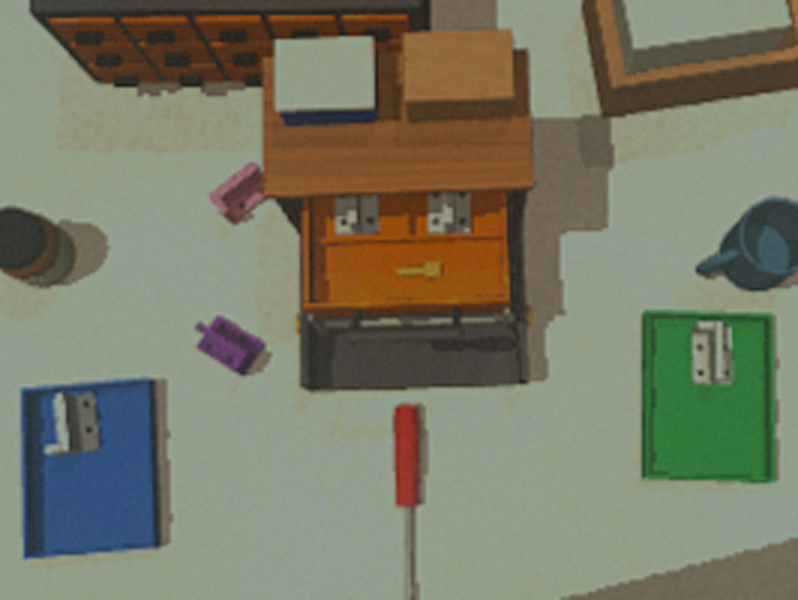

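```bash
python3 - <<'E'
from h import *
a=load('top1'); P=cloud(a)
m=(abs(P[...,2]-168)<9)&(P[...,0]>490)&(P[...,0]<560)&(abs(P[...,1])<100)
q=P[m]; print(len(q),q.min(0),q.max(0),np.median(q,0)); print(cv2.minAreaRect(q[:,:2].astype('f4')))
v,u=np.where(m); print(np.c_[u,v,q.round()][::6])
# front shelf edge fit
m=(abs(P[...,2]-211)<5)&(abs(P[...,1]+3)<105)&(P[...,0]>600)&(P[...,0]<720)
q=P[m]; y=np.round(q[:,1]/10)*10
E=np.array([[k,q[y==k,0].min()] for k in np.unique(y)]); print(np.polyfit(E[:,0],E[:,1],1))
E
```

```text
179 [528.52389284 -56.55187143 159.16089645] [545.53411095  42.63049962 174.6026059 ] [533.79006694  -4.42534883 170.25604849]
((535.970703125, -6.792011260986328), (14.65245532989502, 99.38031005859375), 2.87817120552063)
[[257. 197. 546. -51. 160.]
 [224. 199. 541.  36. 159.]
 [230. 199. 539.  19. 170.]
 [236. 199. 539.   3. 168.]
 [242. 199. 539. -12. 171.]
 [248. 199. 539. -28. 168.]
 [254. 199. 539. -44. 171.]
 [222. 200. 537.  39. 171.]
 [228. 200. 537.  24. 170.]
 [234. 200. 536.   8. 173.]
 [240. 200. 536.  -7. 174.]
 [246. 200. 536. -23. 173.]
 [252. 200. 536. -38. 171.]
 [258. 200. 536. -54. 171.]
 [225. 201. 534.  32. 171.]
 [231. 201. 533.  16. 173.]
 [237. 201. 534.   1. 171.]
 [243. 201. 534. -15. 168.]
 [249. 201. 533. -31. 173.]
 [255. 201. 533. -46. 171.]
 [222. 202. 531.  40. 170.]
 [228. 202. 531.  24. 172.]
 [234. 202. 531.   9. 169.]
 [240. 202. 531.  -7. 170.]
 [246. 202. 531. -23. 167.]
 [252. 202. 531. -38. 170.]
 [258. 202. 531. -54. 167.]
 [226. 203. 529.  29. 170.]
 [232. 203. 529.  14. 170.]
 [238. 203. 529.  -2. 165.]]
[-2.87401878e-02  6.49452058e+02]
```

arm_command --deltas '[{"dx": 0.0216,"dy": 0.041,"dz": 0.004,"yaw": 5},{"dx": 0.0216,"dy": 0.041,"dz": 0.004,"yaw": 5},{"dx": 0.0216,"dy": 0.041,"dz": 0.004,"yaw": 5},{"dx": 0.0216,"dy": 0.041,"dz": 0.004,"yaw": 5},{"dx": 0.0216,"dy": 0.041,"dz": 0.004,"yaw": 5},{"dx": 0.0216,"dy": 0.041,"dz": 0.004,"yaw": 5},{"dx": 0.0216,"dy": 0.041,"dz": 0.004,"yaw": 5},{"dx": 0.0216,"dy": 0.041,"dz": 0.004,"yaw": 5},{"dx": 0.0216,"dy": 0.041,"dz": 0.004,"yaw": 5},{"dx": 0.0216,"dy": 0.041,"dz": 0.004,"yaw": 5},{"dx": 0.0216,"dy": 0.041,"dz": 0.004,"yaw": 5},{"dx": 0.0216,"dy": 0.041,"dz": 0.004,"yaw": 5},{"dx": 0.0216,"dy": 0.041,"dz": 0.004,"yaw": 5},{"dx": 0.0216,"dy": 0.041,"dz": 0.004,"yaw": 5},{},{}]' --gripper 0.032

```text
$.deltas[14]: bad value
```

arm_command --deltas '[{"dx": 0.0216,"dy": 0.041,"dz": 0.004,"yaw": 5},{"dx": 0.0216,"dy": 0.041,"dz": 0.004,"yaw": 5},{"dx": 0.0216,"dy": 0.041,"dz": 0.004,"yaw": 5},{"dx": 0.0216,"dy": 0.041,"dz": 0.004,"yaw": 5},{"dx": 0.0216,"dy": 0.041,"dz": 0.004,"yaw": 5},{"dx": 0.0216,"dy": 0.041,"dz": 0.004,"yaw": 5},{"dx": 0.0216,"dy": 0.041,"dz": 0.004,"yaw": 5},{"dx": 0.0216,"dy": 0.041,"dz": 0.004,"yaw": 5},{"dx": 0.0216,"dy": 0.041,"dz": 0.004,"yaw": 5},{"dx": 0.0216,"dy": 0.041,"dz": 0.004,"yaw": 5},{"dx": 0.0216,"dy": 0.041,"dz": 0.004,"yaw": 5},{"dx": 0.0216,"dy": 0.041,"dz": 0.004,"yaw": 5},{"dx": 0.0216,"dy": 0.041,"dz": 0.004,"yaw": 5},{"dx": 0.0216,"dy": 0.041,"dz": 0.004,"yaw": 5},{"dz": 0},{"dz": 0}]' --gripper 0.032

```text
$.deltas[14]: bad value
```

arm_command --deltas '[{"dx": 0.0216,"dy": 0.041,"dz": 0.004,"yaw": 5},{"dx": 0.0216,"dy": 0.041,"dz": 0.004,"yaw": 5},{"dx": 0.0216,"dy": 0.041,"dz": 0.004,"yaw": 5},{"dx": 0.0216,"dy": 0.041,"dz": 0.004,"yaw": 5},{"dx": 0.0216,"dy": 0.041,"dz": 0.004,"yaw": 5},{"dx": 0.0216,"dy": 0.041,"dz": 0.004,"yaw": 5},{"dx": 0.0216,"dy": 0.041,"dz": 0.004,"yaw": 5},{"dx": 0.0216,"dy": 0.041,"dz": 0.004,"yaw": 5},{"dx": 0.0216,"dy": 0.041,"dz": 0.004,"yaw": 5},{"dx": 0.0216,"dy": 0.041,"dz": 0.004,"yaw": 5},{"dx": 0.0216,"dy": 0.041,"dz": 0.004,"yaw": 5},{"dx": 0.0216,"dy": 0.041,"dz": 0.004,"yaw": 5},{"dx": 0.0216,"dy": 0.041,"dz": 0.004,"yaw": 5},{"dx": 0.0216,"dy": 0.041,"dz": 0.004,"yaw": 5},{"dx": 0,"dy": 0,"dz": 0,"yaw": 0},{"dx": 0,"dy": 0,"dz": 0,"yaw": 0}]' --gripper 0.032

```text
t: 1.7
eef_pos: [533.5, -5.9, 289.2]
tcp_rot: [-3.141, 0.0, 1.602]
ft_force: [-0.3, -1.3, 0.2]
opening: 0.335
grip_force: 0.0
```

arm_command --deltas '[{"dx": 0,"dy": 0,"dz": -0.04,"yaw": 0},{"dx": 0,"dy": 0,"dz": -0.035,"yaw": 0},{"dx": 0,"dy": 0,"dz": -0.02,"yaw": 0},{"dx": 0,"dy": 0,"dz": -0.015,"yaw": 0},{"dx": 0,"dy": 0,"dz": -0.012,"yaw": 0},{"dx": 0,"dy": 0,"dz": 0,"yaw": 0},{"dx": 0,"dy": 0,"dz": 0,"yaw": 0}]'

```text
t: 2.4
eef_pos: [533.6, -7.3, 168.0]
tcp_rot: [3.141, 0.0, 1.6]
ft_force: [-0.3, -0.2, 0.1]
opening: 0.335
grip_force: 0.0
```

arm_command --deltas '[{"dx": 0,"dy": 0,"dz": 0,"yaw": 0},{"dx": 0,"dy": 0,"dz": 0,"yaw": 0},{"dx": 0,"dy": 0,"dz": 0,"yaw": 0},{"dx": 0,"dy": 0,"dz": 0,"yaw": 0}]' --gripper 0.0

```text
t: 2.8
eef_pos: [534.0, -6.7, 168.1]
tcp_rot: [3.14, 0.0, 1.601]
ft_force: [-0.0, 0.6, 2.1]
opening: 0.119
grip_force: 30.0
```

arm_command --deltas '[{"dx": -0.0055,"dy": -0.0002,"dz": -0.0017,"yaw": 0},{"dx": -0.0055,"dy": -0.0002,"dz": -0.0018,"yaw": 0},{"dx": -0.0055,"dy": -0.0002,"dz": -0.0022,"yaw": 0},{"dx": -0.0054,"dy": -0.0002,"dz": -0.0023,"yaw": 0},{"dx": -0.0053,"dy": -0.0001,"dz": -0.0026,"yaw": 0},{"dx": -0.0051,"dy": -0.0001,"dz": -0.0028,"yaw": 0},{"dx": -0.005,"dy": -0.0001,"dz": -0.0031,"yaw": 0},{"dx": -0.0049,"dy": -0.0001,"dz": -0.0032,"yaw": 0},{"dx": -0.0047,"dy": -0.0001,"dz": -0.0035,"yaw": 0},{"dx": -0.0046,"dy": -0.0001,"dz": -0.0037,"yaw": 0},{"dx": -0.0044,"dy": -0.0001,"dz": -0.0039,"yaw": 0},{"dx": -0.0043,"dy": -0.0001,"dz": -0.004,"yaw": 0},{"dx": -0.004,"dy": -0.0001,"dz": -0.0043,"yaw": 0},{"dx": -0.0039,"dy": -0.0001,"dz": -0.0044,"yaw": 0},{"dx": 0,"dy": 0,"dz": 0,"yaw": 0}]'

```text
t: 4.3
eef_pos: [464.9, -8.4, 123.4]
tcp_rot: [-3.141, -0.0, 1.6]
ft_force: [3.5, 2.5, -4.7]
opening: 0.121
grip_force: 30.0
```

arm_command --deltas '[{"dx": -0.0038,"dy": -0.0001,"dz": -0.0048,"yaw": 0},{"dx": -0.0036,"dy": -0.0001,"dz": -0.0049,"yaw": 0},{"dx": -0.001,"dy": 0,"dz": -0.0015,"yaw": 0},{"dx": 0,"dy": 0,"dz": 0,"yaw": 0}]'

```text
t: 4.7
eef_pos: [458.7, -8.9, 114.3]
tcp_rot: [3.136, 0.001, 1.6]
ft_force: [5.3, 4.8, 21.9]
opening: 0.116
grip_force: 30.0
```

arm_command --deltas '[{"dx": 0,"dy": 0,"dz": 0.002,"yaw": 0},{"dx": 0,"dy": 0,"dz": 0,"yaw": 0},{"dx": 0,"dy": 0,"dz": 0,"yaw": 0}]' --gripper 0.03

```text
t: 5.0
eef_pos: [456.1, -8.7, 114.4]
tcp_rot: [-3.139, -0.0, 1.601]
ft_force: [-0.7, -0.4, -0.0]
opening: 0.293
grip_force: 0.0
```

arm_command --deltas '[{"dx": 0,"dy": 0,"dz": 0.015,"yaw": 0},{"dx": 0,"dy": 0,"dz": 0.025,"yaw": 0},{"dx": 0,"dy": 0,"dz": 0.04,"yaw": 0},{"dx": 0,"dy": 0,"dz": 0.04,"yaw": -8.2},{"dx": 0,"dy": 0,"dz": 0.04,"yaw": -8.2},{"dx": 0,"dy": 0,"dz": 0.04,"yaw": -8.2},{"dx": 0,"dy": 0,"dz": 0.02,"yaw": -8.2},{"dx": 0.01,"dy": 0,"dz": 0,"yaw": -8.2},{"dx": 0.01,"dy": 0,"dz": 0,"yaw": -8.2},{"dx": 0.01,"dy": 0,"dz": 0,"yaw": -8.2},{"dx": 0.01,"dy": 0,"dz": 0,"yaw": -8.2},{"dx": 0.01,"dy": 0,"dz": 0,"yaw": -8.2},{"dx": 0.01,"dy": 0,"dz": 0,"yaw": -8.2},{"dx": 0,"dy": 0,"dz": 0,"yaw": -8.1},{"dx": 0,"dy": 0,"dz": 0,"yaw": 0}]'

```text
t: 6.5
eef_pos: [516.7, -8.8, 334.0]
tcp_rot: [-3.142, 0.002, 0.026]
ft_force: [-0.4, 0.5, -0.2]
opening: 0.315
grip_force: 0.0
```

```bash
python3 - <<'E'
from h import *
a=shot('wrist','w1'); cv2.imwrite('pics/w1b.png',cv2.resize(a['color'][:,:,::-1],(800,600),interpolation=cv2.INTER_CUBIC))
print(a['extrinsics'].round(3)); s=state(); print(s['eef_pos'],s['tcp_rot'])
E
```

```text
[[ 2.60000e-02  9.68000e-01  2.48000e-01  5.85897e+02]
 [-1.00000e+00  2.50000e-02  7.00000e-03 -7.55500e+00]
 [ 1.00000e-03 -2.48000e-01  9.69000e-01  4.86293e+02]
 [ 0.00000e+00  0.00000e+00  0.00000e+00  1.00000e+00]]
[516.6651317   -8.77314204 334.22252135] [-3.14153545e+00  1.86135962e-03  3.09690251e-02]
```

View pics/w1b.png

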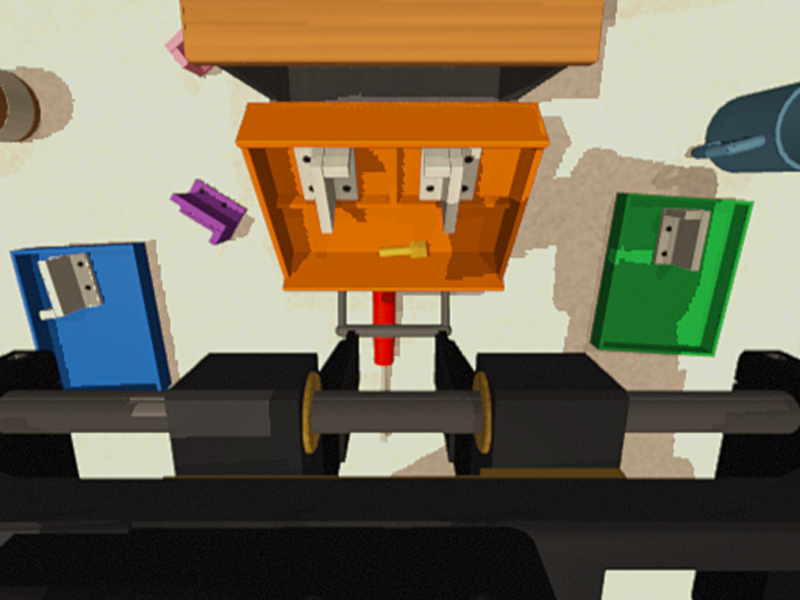

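The bin is tipped. The bracket at image left (322,190) has its wing at the back pointing right, so it is right-hand and goes to blue. The one at image right (450,190) has its wing pointing left, so it is left-hand and goes to green. The bolt at (405,250) is still in the bin. Next I'll get the bracket poses in the bin's frame.

```bash
python3 - <<'E'
from h import *
a=load('w1'); P=cloud(a)
hsv=cv2.cvtColor(a['color'],cv2.COLOR_RGB2HSV)
piv=np.array([569,-6,35]); th=np.radians(1.65); al=0.70
Rz=np.array([[np.cos(th),-np.sin(th),0],[np.sin(th),np.cos(th),0],[0,0,1]])
Ry=np.array([[np.cos(al),0,-np.sin(al)],[0,1,0],[np.sin(al),0,np.cos(al)]])
B=(P-piv)@(Rz@Ry)   # bin coords
w=(hsv[...,1]<60)&(B[...,0]>30)&(B[...,0]<132)&(abs(B[...,1])<86)
v,u=np.mgrid[:384,:512]
for s,n in ((1,'right-hand(+y)'),(-1,'left-hand(-y)')):
    m=w&(B[...,1]*s>3); q=B[m]; print(n,len(q),'z pct',np.percentile(q[:,2],[1,20,50,80,99]).round(1))
    t=q[(q[:,2]>105)&(q[:,2]<116)]; print(' top',t[:,2].mean().round(1),t.min(0).round(1),t.max(0).round(1))
    web=t[t[:,0]<np.percentile(t[:,0],55)]; print(' web y',np.median(web[:,1]).round(1),web[:,1].min().round(1),web[:,1].max().round(1), 'slope deg',np.degrees(np.polyfit(web[:,0],web[:,1],1)[0]).round(1))
    print(' xmin/max top',np.percentile(t[:,0],[1,99]).round(1))
# floor check
f=(hsv[...,1]>150)&(abs(B[...,1])<80)&(B[...,0]>20)&(B[...,0]<50); print('floor z',np.percentile(B[f][:,2],[25,50]))
for n,lo,hi,q0 in (('blue',105,125,1),('green',50,75,-1)):
    m=(hsv[...,0]>=lo)&(hsv[...,0]<=hi)&(hsv[...,1]>120)&(P[...,2]<40)&(P[...,2]>18)&(P[...,1]*q0>150)
    q=P[m]; print(n,len(q),cv2.minAreaRect(q[:,:2].astype('f4')))
    m=(hsv[...,0]>=lo)&(hsv[...,0]<=hi)&(hsv[...,1]>120)&(abs(P[...,2]-4)<4)&(P[...,1]*q0>150)
    q=P[m]; print('floor',len(q),cv2.minAreaRect(q[:,:2].astype('f4')))
E
```

```text
right-hand(+y) 2426 z pct [-96.5 -88.8  74.6 106.3 111.3]
 top 109.9 [ 67.8  27.6 105.1] [126.3  51.5 111.8]
 web y 47.1 28.4 51.5 slope deg -1.1
 xmin/max top [ 69.4 126.1]
left-hand(-y) 2448 z pct [-96.5 -88.6  74.8 106.7 111.6]
 top 110.0 [ 69.3 -43.4 105. ] [126.1 -19.3 112.5]
 web y -38.6 -43.4 -19.4 slope deg 1.6
 xmin/max top [ 70.4 125.9]
floor z [70.08537271 70.48126315]
blue 956 ((428.8365478515625, 318.6855163574219), (164.67140197753906, 130.02110290527344), 4.018357753753662)
floor 4001 ((422.33660888671875, 316.864501953125), (171.63092041015625, 126.55941772460938), 4.277641296386719)
green 1355 ((493.5447692871094, -298.9029541015625), (130.0845947265625, 167.11708068847656), 87.65872192382812)
floor 4995 ((494.04833984375, -297.5740966796875), (126.52649688720703, 162.0552978515625), 87.83981323242188)
```

arm_command --deltas '[{"dx": 0.029,"dy": -0.018,"dz": 0,"yaw": 0},{"dx": 0.03,"dy": -0.0185,"dz": -0.01,"yaw": 0},{"dx": 0,"dy": 0,"dz": -0.04,"yaw": 0},{"dx": 0,"dy": 0,"dz": -0.04,"yaw": 0},{"dx": 0,"dy": 0,"dz": -0.03,"yaw": 0},{"dx": 0,"dy": 0,"dz": -0.021,"yaw": 0},{"dx": 0,"dy": 0,"dz": 0,"yaw": 0}]'

```text
t: 7.25
eef_pos: [574.6, -45.1, 191.2]
tcp_rot: [-3.141, 0.006, 0.032]
ft_force: [0.0, -0.8, -0.1]
opening: 0.316
grip_force: 0.0
```

arm_command --deltas '[{"dx": 0.0005,"dy": 0,"dz": -0.01,"yaw": 0},{"dx": 0,"dy": 0,"dz": -0.008,"yaw": 0},{"dx": 0,"dy": 0,"dz": 0,"yaw": 0},{"dx": 0,"dy": 0,"dz": 0,"yaw": 0}]'

```text
t: 7.65
eef_pos: [576.7, -45.2, 176.4]
tcp_rot: [3.141, -0.001, 0.028]
ft_force: [0.1, 0.4, -0.2]
opening: 0.316
grip_force: 0.0
```

arm_command --deltas '[{"dx": 0,"dy": 0,"dz": 0,"yaw": 0},{"dx": 0,"dy": 0,"dz": 0,"yaw": 0},{"dx": 0,"dy": 0,"dz": 0,"yaw": 0},{"dx": 0,"dy": 0,"dz": 0,"yaw": 0}]' --gripper 0.0

```text
t: 8.05
eef_pos: [576.7, -45.2, 176.2]
tcp_rot: [3.141, -0.0, 0.028]
ft_force: [-0.5, 0.3, 1.4]
opening: 0.088
grip_force: 30.1
```

arm_command --deltas '[{"dx": 0,"dy": 0,"dz": 0.02,"yaw": 0},{"dx": 0,"dy": 0,"dz": 0.03,"yaw": 0},{"dx": 0,"dy": 0,"dz": 0.035,"yaw": 0},{"dx": -0.0195,"dy": -0.0313,"dz": 0,"yaw": -0.5},{"dx": -0.0195,"dy": -0.0313,"dz": 0,"yaw": -0.5},{"dx": -0.0195,"dy": -0.0313,"dz": 0,"yaw": -0.5},{"dx": -0.0195,"dy": -0.0313,"dz": 0,"yaw": -0.5},{"dx": -0.0195,"dy": -0.0313,"dz": 0,"yaw": -0.5},{"dx": -0.0195,"dy": -0.0313,"dz": 0,"yaw": -0.5},{"dx": -0.0195,"dy": -0.0313,"dz": 0,"yaw": -0.5},{"dx": -0.0195,"dy": -0.0313,"dz": 0,"yaw": -0.5},{"dx": 0,"dy": 0,"dz": -0.04,"yaw": 0},{"dx": 0,"dy": 0,"dz": -0.04,"yaw": 0},{"dx": 0,"dy": 0,"dz": -0.04,"yaw": 0},{"dx": 0,"dy": 0,"dz": -0.03,"yaw": 0},{"dx": 0,"dy": 0,"dz": -0.025,"yaw": 0},{"dx": 0,"dy": 0,"dz": 0,"yaw": 0}]'

```text
t: 9.75
eef_pos: [419.5, -294.8, 83.4]
tcp_rot: [-3.138, 0.004, -0.042]
ft_force: [-0.1, 0.4, -0.0]
opening: 0.08
grip_force: 30.1
```

```bash
python3 - <<'E'
from h import *
a=shot('scene','s2'); b=shot('wrist','w2'); c=load('w2')
im=cv2.resize(a['color'][150:250,170:300,::-1],(520,400),interpolation=cv2.INTER_CUBIC)
w=cv2.resize(b['color'][:,:,::-1],(280,210)); o=np.zeros((400,800,3),'u1'); o[:,:520]=im; o[:210,520:]=w
cv2.imwrite('pics/m2.png',o); s=state(); print(s['eef_pos'],s['tcp_rot'],s['opening'],s['ft_force'])
E
```

```text
[ 420.66959804 -295.68195396   86.30558221] [-3.14135812e+00  4.24674361e-04 -4.17470866e-02] 0.08332271141486365 [ 0.21752003 -0.04540218 -0.95656233]
```

View pics/m2.png

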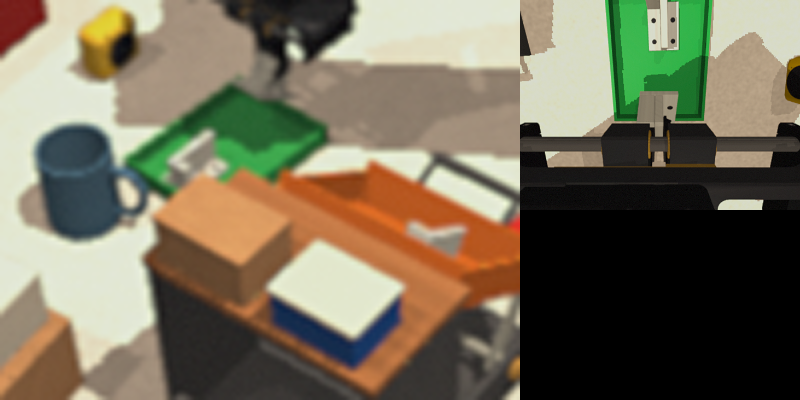

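The left-hand bracket is held, still tilted, over the -x half of the green tray (inset around (658,105)), and the sample in that tray hasn't moved.

arm_command --deltas '[{"dx": 0,"dy": 0,"dz": -0.015,"yaw": 0},{"dx": 0,"dy": 0,"dz": -0.012,"yaw": 0},{"dx": 0,"dy": 0,"dz": -0.006,"yaw": 0},{"dx": 0,"dy": 0,"dz": -0.004,"yaw": 0},{"dx": 0,"dy": 0,"dz": -0.002,"yaw": 0},{"dx": 0,"dy": 0,"dz": 0,"yaw": 0},{"dx": 0,"dy": 0,"dz": 0,"yaw": 0}]'

```text
t: 10.55
eef_pos: [427.3, -299.8, 51.8]
tcp_rot: [3.129, -0.017, -0.042]
ft_force: [23.8, 1.1, 24.1]
opening: 0.081
grip_force: 30.0
```

arm_command --deltas '[{"dx": 0.005,"dy": 0,"dz": 0.015,"yaw": 0},{"dx": 0.008,"dy": 0,"dz": 0.015,"yaw": 0},{"dx": 0,"dy": 0,"dz": 0,"yaw": 0},{"dx": 0,"dy": 0,"dz": -0.012,"yaw": 0},{"dx": 0,"dy": 0,"dz": -0.008,"yaw": 0},{"dx": 0,"dy": 0,"dz": -0.004,"yaw": 0},{"dx": 0,"dy": 0,"dz": 0,"yaw": 0},{"dx": 0,"dy": 0,"dz": 0,"yaw": 0}]'

```text
t: 11.35
eef_pos: [433.3, -295.6, 52.5]
tcp_rot: [-3.141, 0.001, -0.042]
ft_force: [0.5, -0.2, -1.0]
opening: 0.08
grip_force: 30.0
```

Clear of the wall now. I'll go down to contact gently.

arm_command --deltas '[{"dx": 0,"dy": 0,"dz": -0.003,"yaw": 0},{"dx": 0,"dy": 0,"dz": -0.003,"yaw": 0},{"dx": 0,"dy": 0,"dz": 0,"yaw": 0}]'

```text
t: 11.65
eef_pos: [434.0, -295.8, 47.8]
tcp_rot: [3.141, -0.001, -0.042]
ft_force: [-0.4, 2.6, 12.9]
opening: 0.083
grip_force: 30.0
```

arm_command --deltas '[{"dx": 0.0038,"dy": 0,"dz": -0.0006,"yaw": 0},{"dx": 0.0038,"dy": 0,"dz": -0.0006,"yaw": 0},{"dx": 0.0037,"dy": 0,"dz": -0.001,"yaw": 0},{"dx": 0.0037,"dy": 0,"dz": -0.001,"yaw": 0},{"dx": 0,"dy": 0,"dz": 0,"yaw": 0}]'

```text
t: 12.15
eef_pos: [448.5, -295.6, 44.3]
tcp_rot: [3.141, 0.0, -0.041]
ft_force: [-2.3, 0.2, 8.7]
opening: 0.082
grip_force: 30.0
```

arm_command --deltas '[{"dx": 0.0035,"dy": 0,"dz": -0.0015,"yaw": 0},{"dx": 0.0035,"dy": 0,"dz": -0.0017,"yaw": 0},{"dx": 0.0032,"dy": 0,"dz": -0.002,"yaw": 0},{"dx": 0.0031,"dy": 0,"dz": -0.0024,"yaw": 0},{"dx": 0,"dy": 0,"dz": 0,"yaw": 0}]'

```text
t: 12.65
eef_pos: [462.1, -296.0, 36.6]
tcp_rot: [3.141, -0.001, -0.041]
ft_force: [-0.8, -2.2, 5.4]
opening: 0.083
grip_force: 30.0
```

```bash
python3 - <<'E'
from h import *
b=shot('wrist','w3'); cv2.imwrite('pics/w3b.png',cv2.resize(b['color'][:300,100:400,::-1],(600,600),interpolation=cv2.INTER_CUBIC))
P=cloud(b); hsv=cv2.cvtColor(b['color'],cv2.COLOR_RGB2HSV)
w=(hsv[...,1]<70)&(P[...,0]>400)&(P[...,0]<510)&(abs(P[...,1]+296)<25)&(P[...,2]<70)&(P[...,2]>6)
q=P[w]
for lo in range(430,510,8):
    t=q[(q[:,0]>=lo)&(q[:,0]<lo+8)]
    if len(t)>3: print(lo,len(t),np.percentile(t[:,2],[5,50,95]).round(1),t[:,1].min().round(),t[:,1].max().round())
E
```

```text
430 151 [44.8 45.8 46.9] -299.0 -292.0
438 157 [46.  46.9 48. ] -300.0 -292.0
462 324 [14.8 50.  51.6] -317.0 -293.0
470 780 [16.  49.7 63.8] -317.0 -287.0
478 1431 [17.3 46.5 53.5] -318.0 -278.0
486 697 [15.5 23.  34.8] -318.0 -278.0
502 353 [ 9.2 10.8 45.9] -321.0 -287.0
```

View pics/w3b.png

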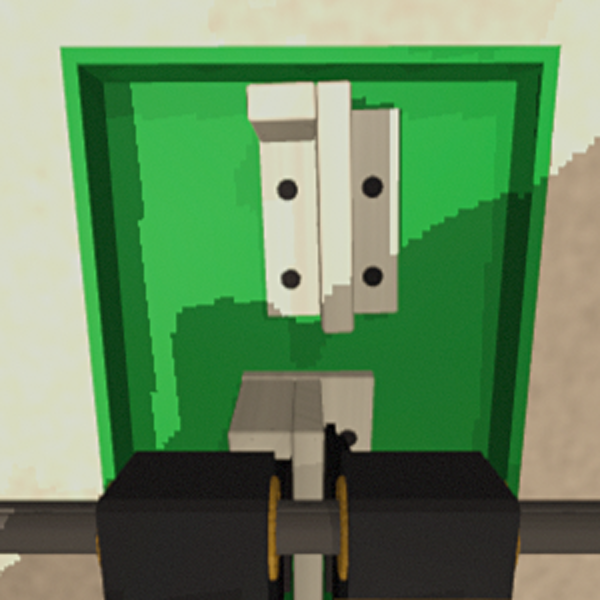

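The green sample is untouched at (325,210). The held bracket is in front of it with about 7° of tilt left. I'll press slightly, slide it back a few mm and release.

arm_command --deltas '[{"dx": 0.001,"dy": 0,"dz": -0.002,"yaw": 0},{"dx": 0.001,"dy": 0,"dz": -0.002,"yaw": 0},{"dx": 0,"dy": 0,"dz": 0,"yaw": 0},{"dx": -0.004,"dy": 0,"dz": 0,"yaw": 0},{"dx": -0.004,"dy": 0,"dz": 0,"yaw": 0},{"dx": 0,"dy": 0,"dz": 0,"yaw": 0}]'

```text
t: 13.3
eef_pos: [456.8, -296.5, 33.2]
tcp_rot: [3.139, -0.003, -0.042]
ft_force: [2.1, -0.6, 8.4]
opening: 0.084
grip_force: 30.0
```

arm_command --deltas '[{"dx": 0,"dy": 0,"dz": 0,"yaw": 0},{"dx": 0,"dy": 0,"dz": 0,"yaw": 0},{"dx": 0,"dy": 0,"dz": 0,"yaw": 0}]' --gripper 0.03

```text
t: 13.6
eef_pos: [455.7, -295.5, 32.0]
tcp_rot: [-3.141, 0.0, -0.042]
ft_force: [0.0, -0.1, -0.4]
opening: 0.277
grip_force: 0.0
```

arm_command --deltas '[{"dx": 0,"dy": 0,"dz": 0.015,"yaw": 0},{"dx": 0,"dy": 0,"dz": 0.025,"yaw": 0},{"dx": 0,"dy": 0,"dz": 0.045,"yaw": 0},{"dx": 0,"dy": 0,"dz": 0.045,"yaw": 0},{"dx": 0,"dy": 0,"dz": 0.05,"yaw": 0},{"dx": 0,"dy": 0,"dz": 0.05,"yaw": 0},{"dx": 0.013,"dy": 0.0374,"dz": 0,"yaw": 0.45},{"dx": 0.013,"dy": 0.0374,"dz": 0,"yaw": 0.45},{"dx": 0.013,"dy": 0.0374,"dz": 0,"yaw": 0.45},{"dx": 0.013,"dy": 0.0374,"dz": 0,"yaw": 0.45},{"dx": 0.013,"dy": 0.0374,"dz": 0,"yaw": 0.45},{"dx": 0.013,"dy": 0.0374,"dz": 0,"yaw": 0.45},{"dx": 0.013,"dy": 0.0374,"dz": 0,"yaw": 0.45},{"dx": 0.013,"dy": 0.0374,"dz": 0,"yaw": 0.45},{"dx": 0.013,"dy": 0.0374,"dz": 0,"yaw": 0.45},{"dx": 0,"dy": 0,"dz": -0.02,"yaw": 0},{"dx": 0,"dy": 0,"dz": -0.02,"yaw": 0},{"dx": 0,"dy": 0,"dz": -0.01,"yaw": 0},{"dx": 0,"dy": 0,"dz": 0,"yaw": 0}]' --gripper 0.03

```text
t: 15.5
eef_pos: [572.3, 40.9, 210.9]
tcp_rot: [-3.142, 0.003, 0.029]
ft_force: [-0.4, -0.0, 0.6]
opening: 0.317
grip_force: 0.0
```

```bash
python3 - <<'E'
from h import *
a=shot('wrist','w4'); t=shot('top','t4')
w=cv2.resize(a['color'][:,:,::-1],(400,300)); 
tt=cv2.resize(t['color'][180:260,300:380,::-1],(300,300),interpolation=cv2.INTER_CUBIC); cv2.imwrite('pics/m4.png',np.hstack([w,tt]))
P=cloud(t); hsv=cv2.cvtColor(t['color'],cv2.COLOR_RGB2HSV)
m=(hsv[...,1]<90)&(P[...,0]>410)&(P[...,0]<500)&(abs(P[...,1]+297)<30)&(P[...,2]>35)
q=P[m]; print('green placed top z',len(q),np.percentile(q[:,2],[5,50,95]).round(1),q.min(0).round(),q.max(0).round())
s=state(); print(s['eef_pos'],s['tcp_rot'])
E
```

```text
green placed top z 94 [38.7 43.7 46.9] [ 425. -302.   37.] [ 480. -278.   48.]
[573.07834588  40.74906184 212.65812163] [ 3.14146872e+00 -3.25852871e-04  2.84342658e-02]
```

View pics/m4.png

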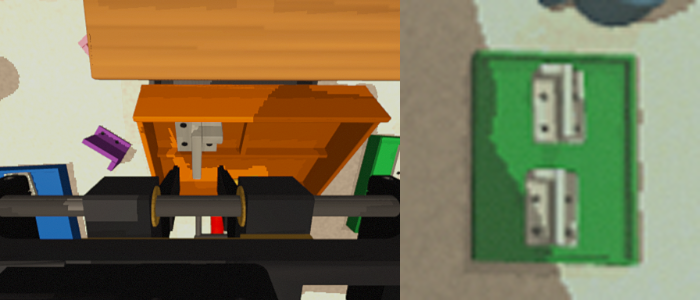

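The left-hand bracket stands flat in the green tray with its top at 44 mm, and the sample beside it hasn't moved. The right-hand bracket lies between the open fingers at (195,150).

arm_command --deltas '[{"dx": 0.001,"dy": 0.0007,"dz": -0.015,"yaw": 0},{"dx": 0,"dy": 0,"dz": -0.013,"yaw": 0},{"dx": 0,"dy": 0,"dz": -0.009,"yaw": 0},{"dx": 0,"dy": 0,"dz": 0,"yaw": 0},{"dx": 0,"dy": 0,"dz": 0,"yaw": 0}]'

```text
t: 16.1
eef_pos: [574.0, 41.6, 175.3]
tcp_rot: [3.141, 0.0, 0.029]
ft_force: [-0.4, -0.3, 0.9]
opening: 0.315
grip_force: 0.0
```

arm_command --deltas '[{"dx": 0,"dy": 0,"dz": 0,"yaw": 0},{"dx": 0,"dy": 0,"dz": 0,"yaw": 0},{"dx": 0,"dy": 0,"dz": 0,"yaw": 0},{"dx": 0,"dy": 0,"dz": 0,"yaw": 0}]' --gripper 0.0

```text
t: 16.5
eef_pos: [574.0, 41.7, 175.4]
tcp_rot: [3.141, -0.001, 0.029]
ft_force: [0.6, 0.3, 1.4]
opening: 0.083
grip_force: 30.0
```

arm_command --deltas '[{"dx": 0,"dy": 0,"dz": 0.02,"yaw": 0},{"dx": 0,"dy": 0,"dz": 0.03,"yaw": 0},{"dx": 0,"dy": 0,"dz": 0.035,"yaw": 0},{"dx": -0.0229,"dy": 0.0303,"dz": 0,"yaw": 0.27},{"dx": -0.0229,"dy": 0.0303,"dz": 0,"yaw": 0.27},{"dx": -0.0229,"dy": 0.0303,"dz": 0,"yaw": 0.27},{"dx": -0.0229,"dy": 0.0303,"dz": 0,"yaw": 0.27},{"dx": -0.0229,"dy": 0.0303,"dz": 0,"yaw": 0.27},{"dx": -0.0229,"dy": 0.0303,"dz": 0,"yaw": 0.27},{"dx": -0.0229,"dy": 0.0303,"dz": 0,"yaw": 0.27},{"dx": -0.0229,"dy": 0.0303,"dz": 0,"yaw": 0.27},{"dx": -0.0229,"dy": 0.0303,"dz": 0,"yaw": 0.27},{"dx": 0,"dy": 0,"dz": -0.04,"yaw": 0},{"dx": 0,"dy": 0,"dz": -0.04,"yaw": 0},{"dx": 0,"dy": 0,"dz": -0.04,"yaw": 0},{"dx": 0,"dy": 0,"dz": -0.03,"yaw": 0},{"dx": 0,"dy": 0,"dz": -0.02,"yaw": 0},{"dx": 0,"dy": 0,"dz": 0,"yaw": 0},{"dx": 0,"dy": 0,"dz": 0,"yaw": 0}]'

```text
t: 18.4
eef_pos: [367.9, 314.5, 90.5]
tcp_rot: [3.141, 0.0, 0.071]
ft_force: [-0.0, -0.0, -1.1]
opening: 0.083
grip_force: 30.0
```

```bash
python3 - <<'E'
from h import *
b=shot('wrist','w5'); cv2.imwrite('pics/w5b.png',cv2.resize(b['color'][:300,100:400,::-1],(600,600),interpolation=cv2.INTER_CUBIC))
P=cloud(b); hsv=cv2.cvtColor(b['color'],cv2.COLOR_RGB2HSV)
m=(hsv[...,0]>=105)&(hsv[...,0]<=125)&(hsv[...,1]>120)&(abs(P[...,2]-24)<3)
q=P[m]; r=cv2.minAreaRect(q[:,:2].astype('f4')); print(r); far=q[q[:,0]>480]; print(np.percentile(q[:,0],99.5),np.percentile(q[:,1],[.5,99.5]))
s=state(); print(s['eef_pos'],s['tcp_rot'],s['opening'])
E
```

```text
((430.13751220703125, 319.379638671875), (159.4480743408203, 127.92528533935547), 4.304525375366211)
512.8059606431342 [251.54257978 387.64132399]
[368.12385942 314.6531077   91.05919937] [-3.14117381e+00 -9.03498582e-04  7.12678213e-02] 0.08178862793083531
```

View pics/w5b.png

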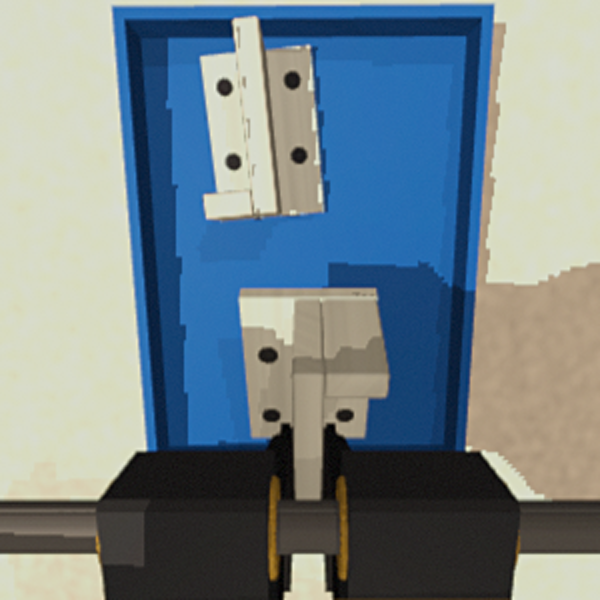

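The blue tray's sample is untouched at (260,120). The right-hand bracket is held over the free half at (315,370), clear of the near wall.

arm_command --deltas '[{"dx": 0,"dy": 0,"dz": -0.015,"yaw": 0},{"dx": 0,"dy": 0,"dz": -0.014,"yaw": 0},{"dx": 0,"dy": 0,"dz": -0.007,"yaw": 0},{"dx": 0,"dy": 0,"dz": -0.003,"yaw": 0},{"dx": 0,"dy": 0,"dz": -0.002,"yaw": 0},{"dx": 0,"dy": 0,"dz": -0.002,"yaw": 0},{"dx": 0,"dy": 0,"dz": 0,"yaw": 0}]'

```text
t: 19.15
eef_pos: [368.6, 314.8, 49.3]
tcp_rot: [-3.14, -0.003, 0.072]
ft_force: [-2.6, -3.8, 23.8]
opening: 0.08
grip_force: 30.0
```

arm_command --deltas '[{"dx": 0.0038,"dy": 0.0003,"dz": -0.0006,"yaw": 0},{"dx": 0.0038,"dy": 0.0003,"dz": -0.0006,"yaw": 0},{"dx": 0.0037,"dy": 0.0003,"dz": -0.001,"yaw": 0},{"dx": 0.0037,"dy": 0.0003,"dz": -0.001,"yaw": 0},{"dx": 0,"dy": 0,"dz": 0,"yaw": 0}]'

```text
t: 19.65
eef_pos: [382.7, 315.6, 45.1]
tcp_rot: [-3.141, -0.0, 0.071]
ft_force: [-3.0, 0.3, 8.5]
opening: 0.086
grip_force: 30.0
```

arm_command --deltas '[{"dx": 0.0035,"dy": 0.0002,"dz": -0.0015,"yaw": 0},{"dx": 0.0035,"dy": 0.0002,"dz": -0.0017,"yaw": 0},{"dx": 0.0032,"dy": 0.0002,"dz": -0.002,"yaw": 0},{"dx": 0.0031,"dy": 0.0002,"dz": -0.0024,"yaw": 0},{"dx": 0,"dy": 0,"dz": 0,"yaw": 0}]'

```text
t: 20.15
eef_pos: [395.2, 316.5, 38.5]
tcp_rot: [-3.141, 0.001, 0.071]
ft_force: [-12.5, 0.2, 25.5]
opening: 0.084
grip_force: 30.0
```

```bash
python3 - <<'E'
from h import *
b=shot('wrist','w6'); P=cloud(b); hsv=cv2.cvtColor(b['color'],cv2.COLOR_RGB2HSV)
w=(hsv[...,1]<70)&(P[...,0]>345)&(P[...,0]<450)&(abs(P[...,1]-316)<28)&(P[...,2]<70)&(P[...,2]>6)
q=P[w]
for lo in range(350,450,8):
    t=q[(q[:,0]>=lo)&(q[:,0]<lo+8)]
    if len(t)>3: print(lo,len(t),np.percentile(t[:,2],[5,50,95]).round(1),t[:,1].min().round(),t[:,1].max().round())
E
```

```text
366 106 [44.3 45.1 45.9] 310.0 318.0
374 46 [44.4 45.1 46. ] 311.0 318.0
390 259 [ 9.4 43.8 45.9] 296.0 336.0
398 763 [ 9.4 11.5 61.6] 296.0 337.0
406 773 [ 9.6 32.3 56.2] 297.0 337.0
414 646 [ 9.5 44.2 45.8] 298.0 337.0
422 1203 [ 8.9 35.9 45.9] 298.0 338.0
438 412 [ 9.7 44.8 46.1] 313.0 344.0
446 426 [ 9.5 34.7 45.9] 314.0 344.0
```

arm_command --deltas '[{"dx": 0,"dy": 0,"dz": 0.001,"yaw": 0},{"dx": -0.004,"dy": -0.0003,"dz": 0,"yaw": 0},{"dx": -0.004,"dy": -0.0003,"dz": 0,"yaw": 0},{"dx": -0.002,"dy": 0,"dz": 0,"yaw": 0},{"dx": 0,"dy": 0,"dz": 0,"yaw": 0}]'

```text
t: 20.7
eef_pos: [387.4, 316.6, 38.6]
tcp_rot: [-3.14, -0.004, 0.071]
ft_force: [2.4, 1.3, 8.9]
opening: 0.083
grip_force: 30.0
```

arm_command --deltas '[{"dx": 0,"dy": 0,"dz": 0,"yaw": 0},{"dx": 0,"dy": 0,"dz": 0,"yaw": 0},{"dx": 0,"dy": 0,"dz": 0,"yaw": 0}]' --gripper 0.03

```text
t: 21.0
eef_pos: [385.9, 315.7, 37.3]
tcp_rot: [3.141, 0.0, 0.071]
ft_force: [0.0, 0.7, 0.1]
opening: 0.275
grip_force: 0.0
```

arm_command --deltas '[{"dx": 0,"dy": 0,"dz": 0.015,"yaw": 0},{"dx": 0,"dy": 0,"dz": 0.025,"yaw": 0},{"dx": 0,"dy": 0,"dz": 0.045,"yaw": 0},{"dx": 0,"dy": 0,"dz": 0.045,"yaw": 0},{"dx": 0,"dy": 0,"dz": 0.05,"yaw": 0},{"dx": 0,"dy": 0.04,"dz": 0.03,"yaw": 0},{"dx": 0,"dy": 0.04,"dz": 0,"yaw": 0},{"dx": 0,"dy": 0.04,"dz": 0,"yaw": 0},{"dx": 0,"dy": 0.04,"dz": 0,"yaw": 0},{"dx": 0,"dy": 0.04,"dz": 0,"yaw": 0},{"dx": 0,"dy": 0.04,"dz": 0,"yaw": 0},{"dx": 0,"dy": 0,"dz": 0,"yaw": 0},{"dx": 0,"dy": 0,"dz": 0,"yaw": 0}]'

```text
t: 22.3
eef_pos: [385.5, 556.0, 246.3]
tcp_rot: [3.14, 0.001, 0.072]
ft_force: [-0.2, -0.8, 0.7]
opening: 0.318
grip_force: 0.0
```

```bash
python3 - <<'E'
from h import *
t=shot('top','t7'); cv2.imwrite('pics/t7b.png',cv2.resize(t['color'][90:290,105:371,::-1],None,fx=3,fy=3,interpolation=cv2.INTER_CUBIC)[:600,:798])
E
```

```text
(no output)
```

View pics/t7b.png

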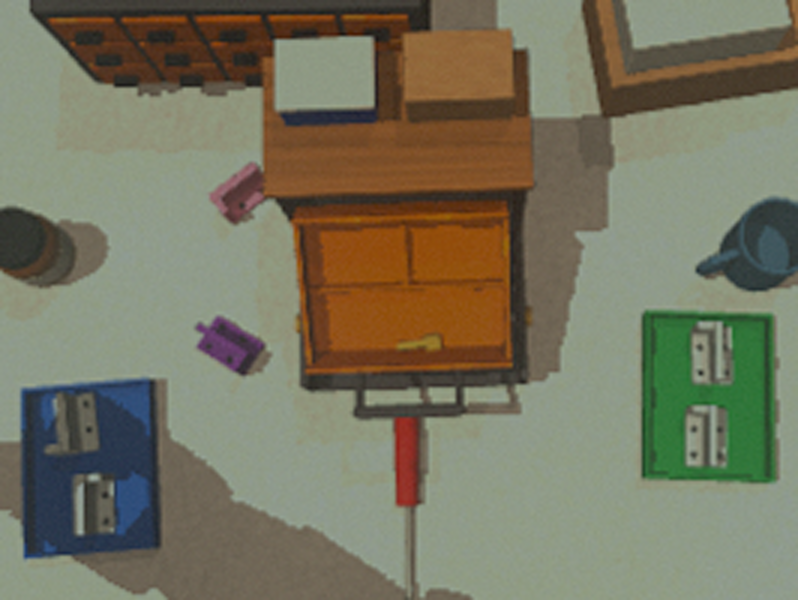

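Both brackets stand in their trays, at (97,503) in blue and (707,437) in green. The bin is still tipped with the bolt inside at (420,343), and everything else is where it was.

```bash
python3 -c "from cell import job_done; print(job_done())"
```

```text
the job is handed in; nothing more can be done
None
```

The job is handed in at about 22 s: bin tipped to its stop with the bolt still in it, left-hand bracket standing in the green tray and right-hand in the blue, samples and bystanders unmoved in the last picture; on the way the left-hand bracket touched the green tray's wall at about 34 N before I re-placed it.

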